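# Turn the plant stand's top tier and press its swivel brake through the deck gap

### The job

Push the top tier of the white plant stand round by the upright wooden knob on its rim until the wide rectangular gap in its wire deck is squarely over the steel brake lever below, then reach down through that gap and press the lever fully home with the fingertips, so that the tier is locked for potting. Grip and lift nothing, do not touch the white wires and hoop of the top deck, and leave the loose garden things where they are.

Things in the scene. Friction and masses are not known exactly. Their poses are not given: they have to be found in the camera images.
- tier (a joint): Swivel angle (rad) of the top tier about its upright column, positive anticlockwise seen from above. 0 = gap squarely over the brake lever. It starts 0.6 to 1.3 anticlockwise of that, so it must go clockwise; there is no stop or click at 0. It turns stiffly (about 1.5 N at the knob) and stays where it is left.
- tier_axis (a point): point on the swivel axis of the top tier, 222 mm above the table, at the height of the deck's wires; the point turns with the tier: its x axis points from the axis to the middle of the gap. A hub nut 32 mm wide stands 10 mm above it.
- knob_mid (a point): Middle of the round upright wooden knob, 22 to 26 mm thick, on the tier's rim, 135 mm from the swivel axis and 2.2 rad clockwise of the gap; 258 mm above the table. The wood runs 30 mm up and down from this point, on a white foot plate 36 x 50 mm whose top is 229 mm above the table. Knob and foot plate may be touched. Turns with the tier.
- deck: Wire deck of the top tier, not to be touched: white hoop of 8 mm rod, 318 mm across, filled with parallel 5 mm wires 24 mm apart except for the gap. Origin on the swivel axis at the wires' middle, 222 mm above the table (top of the hoop 226 mm); x points to the gap, z up. Turns with the tier.
- gap (a point): centre of the rectangular gap in the deck, 85 mm from the swivel axis, at the wires' middle height; point x points away from the axis, z up. Clear opening between its rods: 104 mm along x, 110 mm along y; the rods round it are 6 to 8 mm thick.
- brake (a joint): angle (rad) of the brake lever: 0 = up (released), 0.40 = fully home against its stop. Grows as the lever is pressed down; friction (about 4 N at the tread) holds it where it is left, no spring.
- tread (a point): Middle of the top of the brake lever's steel tread, 36 mm long, 34 mm wide. The hinge pin is level, 37 mm from the swivel axis, 190 mm above the table; the tread is 52 mm out from it. Its x points outward along the lever, z out of its face. Up, the lever rises outward 0.30 rad, this point 207 mm above the table; home it slopes 0.10 rad down, this point 187 mm up. At tier 0 it lies within 5 mm of under the gap's centre.
- pot: empty terracotta pot, 116 mm across, 105 mm high, on the stand's low round tray (60 mm above the table). Origin centre of underside. Leave alone.
- seedling_pot: small grey plastic pot, 56 mm across, 50 mm high, on the same low tray. Origin centre of underside. Leave alone.
- saucer: white ceramic saucer, 140 mm across, 22 mm high, on the stand's middle round tray (140 mm above the table). Origin centre of underside. Leave alone.
- watering_can: green plastic watering can on the table, body 144 mm across and 135 mm high, with spout and handle up to 200 mm high, spout reaching 200 mm along its +x. Origin centre of underside. Leave alone.
- trowel: stainless trowel with a wooden handle, 300 mm long along its x axis, lying on the table. Origin on the underside between handle and blade. Leave alone.
- marker: bamboo plant marker, 140 x 20 x 5 mm, lying on the table along its x axis. Origin centre of underside. Leave alone.
- spray_bottle: clear plastic spray bottle with a white head, 72 mm across, 176 mm high, standing on the table. Origin centre of underside. Leave alone.

How it is judged:
By the outcome, as a careful person would: the job done as asked, in the order asked, and still so for the second after the job is handed in, with the robot touching nothing.
It also fails if it takes over 48 s, if anything falls off the work surface, if the arm or the gripper's body presses on something with over 40 N, if the wrist force passes 120 N, or if a joint passes its speed limit or range.

### The arm

A 7-joint arm with a two-finger parallel gripper is mounted at the origin on the work surface. World frame = base frame: x ahead of the robot, y to its left, z up, the work surface at z = 0. Lengths are in m, angles in rad, forces in N, time in s.
With the tool pointing down it reaches from about 0.4 to 0.85 m from the base axis. Payload 10.4 kg.
Tool frame: the origin (TCP) lies at the very end of the fingers, on their centre line; the grasp point (between the pads) lies 19 mm behind it; y points along the fingers, x is the direction in which the jaws open and shut, and the axes are right-handed (so a half turn about y gives the same grasp; the last joint's range is limited). The gripper opens to 87 mm and grips with 3 to 60 N. Pads are 19 mm wide; open, the fingers measure 117 mm over their backs; the gripper's body (75 mm by 190 mm) begins 51 mm behind the grasp point.
Start: joints at [-1.19, 0.332, -0.065, 1.46, 0.022, 1.35, -0.088], TCP at [0.246, 0.575, 0.223] pointing down, gripper open.
Joint ranges: [-2.6, 2.6], [-0.5, 2.12], [-1.47, 1.34], [0.16, 2.42], [-1.27, 4.41], [0.06, 2.06], [-2.6, 2.6]. Speed limits (rad/s): [2.22, 2.22, 2.79, 2.79, 3.14, 3.14, 3.14].

### API

Orientations are given as a unit quaternion [x, y, z, w].
In Python, from bench import readout, vision, r gives the robot as it stands.
- The arm moves only by the tool arm_command, never from a script. Its argument "targets" is a list that holds one entry, the list of rows, each a list of 6 numbers: the shift along the tool's x, y, z in m, then the turn, a rotation vector about the tool's x, y, z in degrees. A call has 1 to 12 rows; each row shifts and turns the commanded pose from where the row before left it, along the tool's axes as they then stand; what a row does not reach is not made up. A row lasts 1/12 s, in which the tool goes at most 41.7 mm and 7.16 degrees, less where a joint would pass 70% of its speed; a pose out of reach is approached as far as the arm can. A call is refused whole if a number of a shift passes 0.0417 or a number of a turn 7.16, either way. A call with a gripper value outside its range is refused whole. "hand" is the opening, from 0 (shut) to 1 (fully open), set as the call begins (left out, the last holds). The fingers move at their own pace and stop on an object; "grip_force" is the grip in N (left out, the last holds). Time passes only in rows, so rows that do not move let the fingers close. It gives the time, the measured TCP pose, the force and the opening at its end, in the units of the state.
- readout.read_state(): the state, without advancing time (a new reading comes with each control period).
- vision.camera(name): name is "scene" or "side" or "wrist"; returns a dict with "pixels" (384x512x3 uint8, blue, green, red), "fovy" (degrees; the focal length in pixels is half the picture's height over the tangent of half this angle, whatever the lens; pixels are square), "cx", "cy" (the principal point, pixels), "R" (3x3) and "t" (3): a world point X has camera coordinates R X + t; the wrist camera has in their place "mount" (4x4, takes a point from camera to tool coordinates, whose origin is the TCP and whose axes are the tool frame's). Camera axes: x right, y down, z forward; pixel columns grow to the right and rows downward; lengths in m; the calibration is good to about 2 mm. A picture is of the moment at which its call begins: read the wrist's pose just before it. There is no depth.
- r.close_job(): hands the job in, once; it reports no verdict.
The state is a dict: "time": time; "joint_positions": joint angles; "joint_vel": joint speeds; "joint_torque": joint torques, N m; "ee_pos": TCP position; "eef_rot": TCP orientation; "ft_force": force on the tool from outside, world axes, zero at the start; "torque": the same for the moment, N m; "width": finger opening in m.
Only numpy, scipy, OpenCV 4.12 (cv2) and the standard library are available. Lean on these libraries where they do the work, as an engineer would, in place of code of your own. Each camera call takes 0.05 s, during which the arm holds its last target.

## Working session

There is one attempt and no reset: what is moved stays moved. The work goes in short steps, Python scripts to look and compute and a tool call to move; the robot and the scene stay as the last step left them, time stands still between calls to the robot, and variables do not carry over. Pictures are saved under pics/ and viewed, and the job is handed in when it is done.

Besides the shell and the picture viewer there is one more tool, called by a JSON object that holds its "api" and its "payload", one argument or row to a line. arm_command: Moves the arm, as the interface text tells. Its arguments: {"type":"object","properties":{"targets":{"type":"array","items":{"type":"array","items":{"type":"array","items":{"type":"number"}}}},"hand":{"type":"number"},"grip_force":{"type":"number"}},"required":["targets"]}

```bash
ls; mkdir -p pics; cat > h.py <<'E'
from bench import readout, vision, r
import cv2, numpy as np
from scipy.spatial.transform import Rotation as Ro
def snap(n,f):
    s=readout.read_state(); c=vision.camera(n); cv2.imwrite('pics/'+f,c['pixels'])
    if n=='wrist':
        T=np.eye(4);T[:3,:3]=Ro.from_quat(s['eef_rot']).as_matrix();T[:3,3]=s['ee_pos']
        M=np.linalg.inv(T@np.array(c['mount'])); c['R']=M[:3,:3];c['t']=M[:3,3]
    c['R']=np.array(c['R']);c['t']=np.array(c['t'])
    np.savez('pics/'+f[:-4]+'.npz',R=c['R'],t=c['t'],fovy=c['fovy'],cx=c['cx'],cy=c['cy'],pixels=c['pixels'])
    return c
def f_(c): return 192/np.tan(np.radians(float(c['fovy']))/2)
def ray(c,u,v):
    d=np.array([(u-c['cx'])/f_(c),(v-c['cy'])/f_(c),1.]);return -c['R'].T@c['t'],c['R'].T@d
def onz(c,u,v,z):
    o,d=ray(c,u,v);return o+d*(z-o[2])/d[2]
def proj(c,X):
    p=c['R']@np.array(X)+c['t'];return f_(c)*p[0]/p[2]+c['cx'],f_(c)*p[1]/p[2]+c['cy']
def load(f): return dict(np.load('pics/'+f+'.npz'))
E
python3 - <<'E'
from h import *
for n in ['scene','side','wrist']:
    c=snap(n,n+'1.png'); print(n,c['pixels'].shape,c['fovy'],c['cx'],c['cy'],-c['R'].T@c['t'],c['R'][2])
s=readout.read_state(); print(s); print(Ro.from_quat(s['eef_rot']).as_matrix())
E
```

```text
pics
scene (384, 512, 3) 51.83819663492915 255.68406620941934 188.5837833902761 [0.9724096  0.79245481 1.42544054] [-0.27569508 -0.51251422 -0.8132167 ]
side (384, 512, 3) 56.20715899505525 255.0054845873155 191.52310205653038 [ 0.29989954 -0.91408201  1.23636184] [ 0.17864728  0.65429283 -0.73483742]
wrist (384, 512, 3) 62.52771475084614 255.02711375121993 189.05238119697225 [0.17512432 0.60565773 0.38424767] [ 0.2550808  -0.10881741 -0.96077706]
{'time': 0.15, 'joint_positions': array([-1.1895905 ,  0.33270706, -0.06471386,  1.46073758,  0.02159978,
        1.34992124, -0.08847027]), 'joint_vel': array([ 4.27063105e-04, -3.46283358e-03, -9.51528402e-04, -1.04071814e-03,
       -1.00624754e-03,  7.76222359e-04,  1.17600832e-05]), 'joint_torque': array([ 1.15550898e-03, -6.23630333e+01,  2.50044500e-02, -3.90139353e+01,
       -6.12941268e-02,  3.72704293e-02,  1.06302778e-04]), 'ee_pos': array([0.24545199, 0.57446282, 0.22195418]), 'eef_rot': array([ 0.59032106,  0.38928442, -0.38990336, -0.58987631]), 'ft_force': array([ 0.40591796, -0.29966338, -0.5484273 ]), 'torque': array([-0.02189611, -0.05198807, -0.0143974 ]), 'width': 0.08711427541964772}
[[ 3.92866013e-01 -3.83929085e-04 -9.19595644e-01]
 [ 9.19595094e-01 -1.00716615e-03  3.92866198e-01]
 [-1.07701837e-03 -9.99999419e-01 -4.26220472e-05]]
```

View pics/scene1.png

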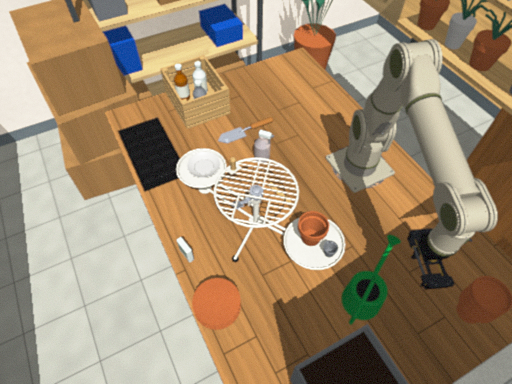

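View pics/side1.png

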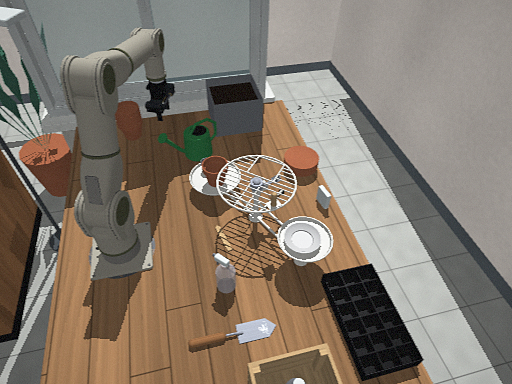

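View pics/wrist1.png

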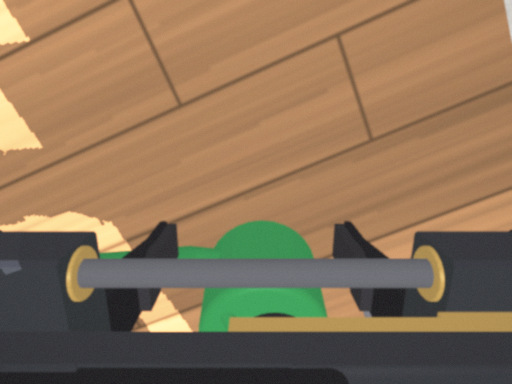

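The views show the stand's white deck near scene (257,192) and side (257,183). I'll enlarge both.

```bash
python3 - <<'E'
from h import *
c=load('scene1')['pixels'][135:275,165:355]; cv2.imwrite('pics/sc1.png',cv2.resize(c,None,fx=4,fy=4,interpolation=cv2.INTER_CUBIC))
c=load('side1')['pixels'][140:280,180:340]; cv2.imwrite('pics/si1.png',cv2.resize(c,None,fx=4,fy=4,interpolation=cv2.INTER_CUBIC))
E
```

```text
(no output)
```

View pics/sc1.png

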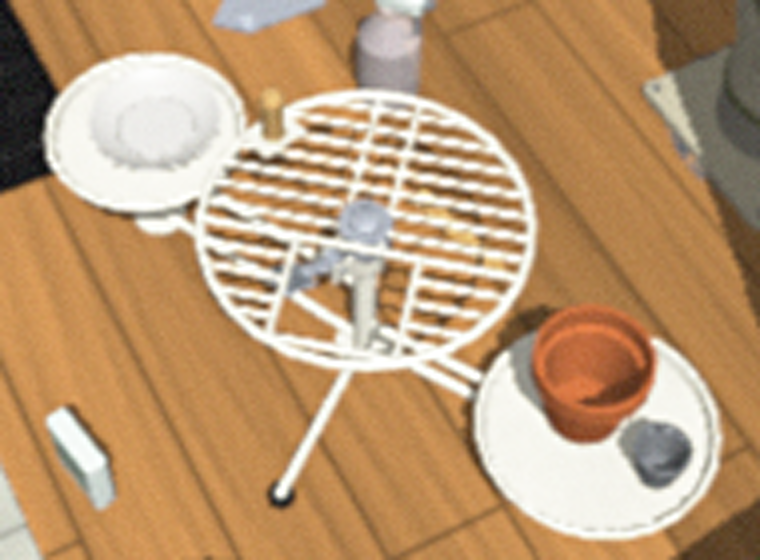

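View pics/si1.png

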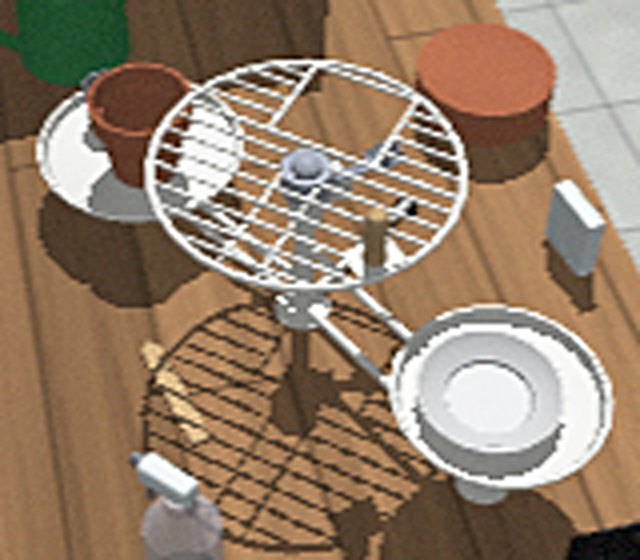

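```bash
python3 - <<'E'
from h import *
a=load('scene1');b=load('side1')
S=lambda x,y:(165+x/4,135+y/4)
D=lambda x,y:(180+x/4,140+y/4)
def show(n,p,q,z):
    A=onz(a,*p,z) if p else None;B=onz(b,*q,z) if q else None
    print(n,A,B)
    return A,B
h=show('hub',S(366,212),D(305,165),.232)
k=show('knobmid',S(271,117),D(375,240),.258)
k2=show('knobtop',S(271,95),D(376,212),.288)
t=show('tread',S(297,276),D(390,155),.207)
# hoop extremes by ellipse points at z=.222 -> circle fit
import scipy.optimize as so
for n,c,F,pts in [('scene',a,S,[(366,92),(200,215),(531,225),(365,362),(240,135),(490,130),(245,323),(480,330)]),('side',b,D,[(310,62),(150,165),(465,180),(300,285),(195,95),(420,95),(185,245),(425,255)])]:
    P=np.array([onz(c,*F(*p),.222)[:2] for p in pts])
    M=np.c_[2*P,np.ones(len(P))];s=np.linalg.lstsq(M,(P**2).sum(1),rcond=None)[0]
    print(n,s[:2],np.sqrt(s[2]+s[:2]@s[:2]),np.linalg.norm(P-s[:2],axis=1))
# gap corners
for n,c,pts in [('scene',a,[S(296,245),S(270,333),S(418,265),S(405,350)]),('side',b,[D(318,68),D(275,125),D(420,98),D(382,150)])]:
    for p in pts: print(n,onz(c,*p,.222))
E
```

```text
hub [0.56387638 0.03936396 0.232     ] [0.56213367 0.03201435 0.232     ]
knobmid [ 0.60056041 -0.08431686  0.258     ] [ 0.5937839  -0.09904519  0.258     ]
knobtop [ 0.59851903 -0.0855933   0.288     ] [ 0.594947   -0.09214455  0.288     ]
tread [0.64572652 0.05815547 0.207     ] [0.65567409 0.04977015 0.207     ]
scene [0.56345864 0.03968181] 0.15653268093242997 [0.15370715 0.15580008 0.15356891 0.15482112 0.15756278 0.16045243
 0.15813648 0.15807954]
side [0.56782874 0.03902416] 0.1549575120112452 [0.15396119 0.15602203 0.15390808 0.15194983 0.1540883  0.15635537
 0.15641971 0.15688832]
scene [0.63527223 0.03611851 0.222     ]
scene [0.69802966 0.11025186 0.222     ]
scene [0.54632415 0.10795442 0.222     ]
scene [0.60030058 0.1814368  0.222     ]
side [0.6132903  0.17673523 0.222     ]
side [0.54910639 0.10315416 0.222     ]
side [0.70442545 0.10826182 0.222     ]
side [0.64470794 0.04426952 0.222     ]
```

Estimates so far:
- Axis is at about (0.565, 0.038).
- Gap direction is about 0.9 rad and the lever about 0.18 rad.
- The knob is at about (0.597, -0.09), so it has to be pushed from its +x side.

I'll raise the arm, shut the fingers and go for a closer wrist view.

{"api": "arm_command", "payload": {
  "targets": [
    [[0, -0.04, 0, 0, 0, 0], [0, -0.04, 0, 0, 0, 0], [0, -0.04, 0, 0, 0, 0], [0, -0.04, 0, 0, 0, 0], [0, -0.04, 0, 0, 0, 0], [0, -0.03, 0, 0, 0, 0], [-0.0195, 0, -0.0355, 0, 0, 0], [-0.0195, 0, -0.0355, 0, 0, 0], [-0.0195, 0, -0.0355, 0, 0, 0], [-0.0195, 0, -0.0355, 0, 0, 0], [-0.0195, 0, -0.0355, 0, 0, 0], [-0.0195, 0, -0.0355, 0, 0, 0]]
  ],
  "hand": 0
}}

```text
time: 1.15
ee_pos: [0.3963, 0.3816, 0.4525]
eef_rot: [-0.59, -0.39, 0.39, 0.59]
ft_force: [0.8, 0.8, 0.5]
width: 0.0149
```

{"api": "arm_command", "payload": {
  "targets": [
    [[-0.0195, 0, -0.0355, 0, 0, 0], [-0.0195, 0, -0.0355, 0, 0, 0], [-0.0195, 0, -0.0355, 0, 0, 0], [-0.0195, 0, -0.0355, 0, 0, 0], [-0.0195, 0, -0.0355, 0, 0, 0], [-0.0195, 0, -0.0355, 0, 0, 0], [-0.0195, 0, -0.0355, 0, 0, 0], [-0.0195, 0, -0.0355, 0, 0, 0], [-0.0195, 0, -0.0355, 0, 0, 0], [-0.0195, 0, -0.0355, 0, 0, 0], [-0.0195, 0, -0.0355, 0, 0, 0], [-0.0195, 0, -0.0355, 0, 0, 0]]
  ]
}}

```text
time: 2.15
ee_pos: [0.696, -0.0005, 0.4524]
eef_rot: [-0.59, -0.39, 0.39, 0.59]
ft_force: [1.3, 1.3, 1.7]
width: 0.0002
```

{"api": "arm_command", "payload": {
  "targets": [
    [[-0.018, 0, -0.033, 0, 0, 0], [0, 0, 0, 0, 0, 0], [0, 0, 0, 0, 0, 0]]
  ]
}}

```text
time: 2.4
ee_pos: [0.7198, -0.0313, 0.449]
eef_rot: [-0.59, -0.387, 0.39, 0.591]
ft_force: [-1.1, 0.3, -0.3]
width: 0.0004
```

```bash
python3 - <<'E'
from h import *
c=snap('wrist','wrist2.png'); print(readout.read_state()['ee_pos'])
cv2.imwrite('pics/w2.png',cv2.resize(c['pixels'],(768,576),interpolation=cv2.INTER_CUBIC))
E
```

```text
[ 0.71902744 -0.02944863  0.45088023]
```

View pics/w2.png

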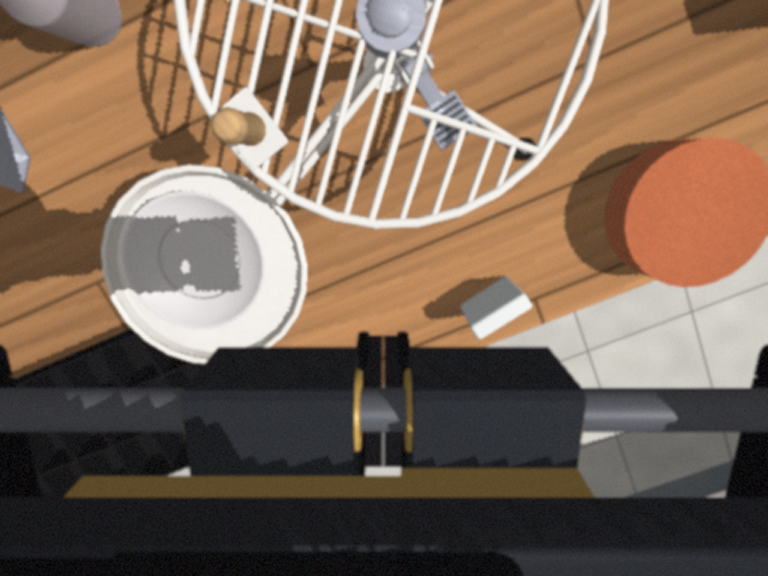

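```bash
python3 - <<'E'
from h import *
c=load('wrist2'); g=lambda x,y,z:onz(c,x/1.5,y/1.5,z)
h=g(390,18,.232);k=g(229,125,.288);t=g(449,121,.207)
l0=g(400,62,.195);l1=g(449,121,.207)
r0=g(412,108,.222);r1=g(535,150,.222)
for n,p in zip('h k t r0 r1'.split(),[h,k,t,r0,r1]): print(n,p)
an=lambda v:np.arctan2(v[1],v[0])
for A in [h[:2],np.array([.565,.038])]:
  print('knob',an(k[:2]-A),np.linalg.norm(k[:2]-A),'lever',an(t[:2]-A),np.linalg.norm(t[:2]-A))
print('rod',an(r1-r0))
# tread edges parallel: left edge & right edge of lever plate
P=np.array([onz(c,u/1.5,v/1.5,.222)[:2] for u,v in [(182,20),(193,70),(205,105),(320,209),(380,223),(440,215),(500,190),(550,140),(585,80),(601,20)]])
M=np.c_[2*P,np.ones(len(P))];s=np.linalg.lstsq(M,(P**2).sum(1),rcond=None)[0]
print(s[:2],np.sqrt(s[2]+s[:2]@s[:2]))
im=c['pixels'][0:170,110:420];cv2.imwrite('pics/w2c.png',cv2.resize(im,None,fx=2.5,fy=2.5,interpolation=cv2.INTER_CUBIC))
im=c['pixels'][20:120,240:340];cv2.imwrite('pics/w2d.png',cv2.resize(im,None,fx=6,fy=6,interpolation=cv2.INTER_CUBIC))
E
```

```text
h [0.56924463 0.04011665 0.232     ]
k [ 0.59709845 -0.08594255  0.288     ]
t [0.65145339 0.05728992 0.207     ]
r0 [0.63121847 0.03235631 0.222     ]
r1 [0.6985547 0.1097482 0.222    ]
knob -1.3533322582437748 0.1290997949450691 lever 0.20593678129471768 0.08398333607970966
knob -1.3173854030949022 0.1280315055932829 lever 0.21952912948914297 0.08857928410967683
rod 0.8547663653204509
[0.56419799 0.04293024] 0.1548467660799429
```

View pics/w2d.png

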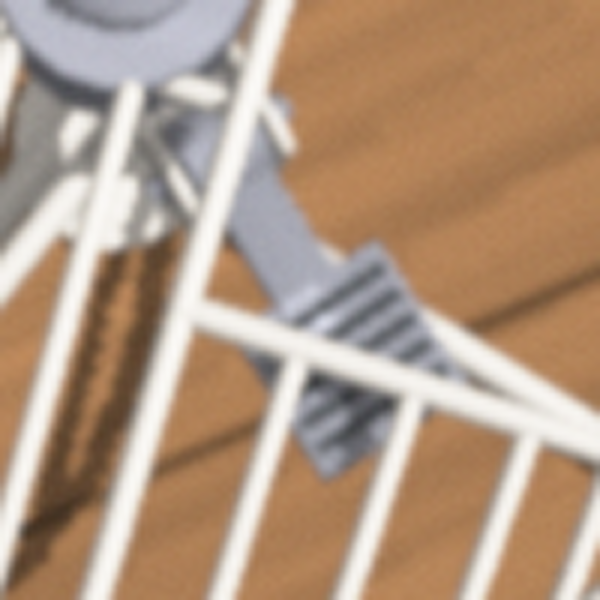

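Lever direction is about 0.19–0.20 rad, the gap is at about 0.86, and the knob is at about (0.598, -0.091). So the turn needed is about -0.67 rad. I'll yaw the tool so its z lies along the push direction, then go in behind the knob.

{"api": "arm_command", "payload": {
  "targets": [
    [[0, 0, 0, 0, -6.1, 0], [0, 0, 0, 0, -6.1, 0], [0, 0, 0, 0, -6.1, 0], [0, 0, 0, 0, -6.1, 0], [0, 0, 0, 0, -6.1, 0], [0, 0, 0, 0, -6.1, 0], [-0.0105, 0.02, 0.029, 0, 0, 0], [-0.0105, 0.02, 0.029, 0, 0, 0], [-0.0105, 0.02, 0.029, 0, 0, 0], [0, 0.03, 0, 0, 0, 0], [0, 0.03, 0, 0, 0, 0], [0, 0, 0, 0, 0, 0]]
  ]
}}

```text
time: 3.45
ee_pos: [0.6462, -0.073, 0.3342]
eef_rot: [-0.435, -0.555, 0.556, 0.44]
ft_force: [-0.2, 0.7, -1.0]
width: 0.0004
```

```bash
python3 - <<'E'
from h import *
s=readout.read_state();print(s['time'],s['ee_pos'],Ro.from_quat(s['eef_rot']).as_matrix(),s['joint_positions'])
c=snap('wrist','wrist3.png')
cv2.imwrite('pics/w3.png',cv2.resize(c['pixels'],(768,576),interpolation=cv2.INTER_CUBIC))
E
```

```text
3.45 [ 0.64615408 -0.07298737  0.3341701 ] [[-0.23417505 -0.0062432  -0.9721744 ]
 [ 0.97218914  0.00180203 -0.23419017]
 [ 0.00321399 -0.99997889  0.00564758]] [-0.15745029  0.37097639  0.28809693  1.19876341 -0.10430139  1.59217615
  1.91762049]
```

View pics/w3.png

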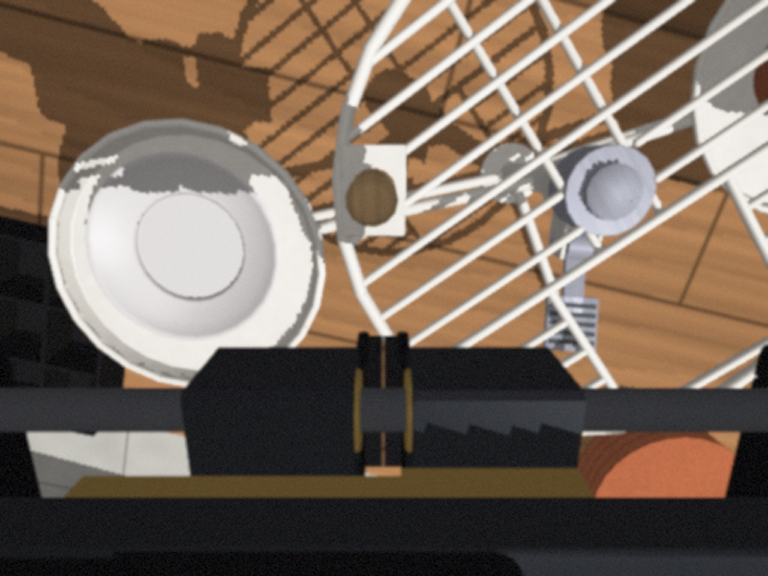

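The knob top is at (371,196), the hub at (611,190) and the tread centre at (573,324), all in the 1.5x picture.

```bash
python3 - <<'E'
from h import *
c=load('wrist3'); g=lambda x,y,z:onz(c,x/1.5,y/1.5,z)[:2]
h=g(612,188,.232);k=g(371,196,.288);t=g(573,324,.207)
an=lambda v:np.arctan2(v[1],v[0])
print(h,k,t)
for A in [h,np.array([.566,.0405])]:
  print('knob',an(k-A),np.linalg.norm(k-A),'lever',an(t-A),np.linalg.norm(t-A))
print('tread edges',an(g(596,352,.212)-g(599,300,.202)),an(g(545,347,.212)-g(552,297,.202)))
print('rods',an(g(612,385,.222)-g(450,0,.222)),an(g(632,145,.222)-g(545,0,.222)),an(g(720,0,.222)-g(410,200,.222))+0)
s=readout.read_state(); p=s['ee_pos'];Rm=Ro.from_quat(s['eef_rot']).as_matrix()
print('knob in tool',Rm.T@(np.r_[k,.258]-p))
E
```

```text
[0.56275286 0.03870489] [ 0.59276802 -0.08933807] [0.64984952 0.05776154]
knob -1.3405390557429016 0.13151391567713586 lever 0.2154043248380318 0.08915707718066132
knob -1.3674803245910507 0.13256867038410622 lever 0.2030269275625652 0.0856078435315444
tread edges 0.1645077013749884 0.07617237850635436
rods 0.7111172121528929 0.8934742745956131 2.3807718068365817
knob in tool [-0.00337885  0.07957902  0.05661736]
```

{"api": "arm_command", "payload": {
  "targets": [
    [[-0.0035, 0.03, 0, 0, 0, 0], [0, 0.03, 0, 0, 0, 0], [0, 0.02, 0, 0, 0, 0], [0, 0.002, 0, 0, 0, 0], [0, 0, 0.01, 0, 0, 0], [0, 0, 0.01, 0, 0, 0], [0, 0, 0.005, 0, 0, 0], [0, 0, 0, 0, 0, 0], [0, 0, 0, 0, 0, 0]]
  ]
}}

```text
time: 4.25
ee_pos: [0.6264, -0.0838, 0.2587]
eef_rot: [0.439, 0.556, -0.554, -0.437]
ft_force: [0.3, 0.3, 0.8]
width: 0.0005
```

```bash
python3 - <<'E'
from h import *
s=readout.read_state();print(s['time'],s['ee_pos'],s['ft_force'],Ro.from_quat(s['eef_rot']).as_matrix().round(3))
c=snap('wrist','wrist4.png')
cv2.imwrite('pics/w4.png',cv2.resize(c['pixels'],(768,576),interpolation=cv2.INTER_CUBIC))
E
```

```text
4.25 [ 0.62643859 -0.08379751  0.25870477] [0.30345641 0.34058315 0.78187931] [[-0.233  0.003 -0.973]
 [ 0.973  0.    -0.233]
 [-0.    -1.    -0.003]]
```

View pics/w4.png

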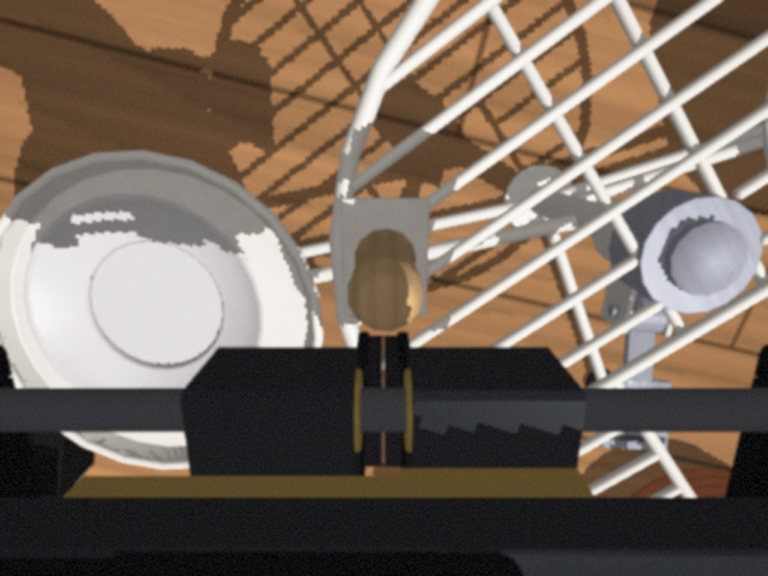

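The fingertips are lined up with the knob. I'll close in and push about 27° along the arc.

{"api": "arm_command", "payload": {
  "targets": [
    [[0, 0.009, 0, 0, 0, 0], [0, 0, 0.005, 0, 0, 0], [0, 0, 0.004, 0, 0, 0], [-0.001, 0, 0.0071, 0, 3, 0], [-0.001, 0, 0.0071, 0, 3, 0], [-0.001, 0, 0.0071, 0, 3, 0], [-0.001, 0, 0.0071, 0, 3, 0]]
  ]
}}

```text
time: 4.88
ee_pos: [0.589, -0.0942, 0.2474]
eef_rot: [0.494, 0.506, -0.505, -0.494]
ft_force: [1.9, 1.7, -1.4]
width: 0.0008
```

```bash
python3 - <<'E'
from h import *
s=readout.read_state();print(s['time'],s['ee_pos'],s['ft_force'],Ro.from_quat(s['eef_rot']).as_matrix().round(3))
c=snap('wrist','wrist5.png')
cv2.imwrite('pics/w5.png',cv2.resize(c['pixels'],(768,576),interpolation=cv2.INTER_CUBIC))
E
```

```text
4.8833 [ 0.58898729 -0.09415965  0.24739784] [ 1.86720991  1.73835433 -1.35945196] [[-0.023  0.    -1.   ]
 [ 1.     0.001 -0.023]
 [ 0.001 -1.    -0.   ]]
```

View pics/w5.png

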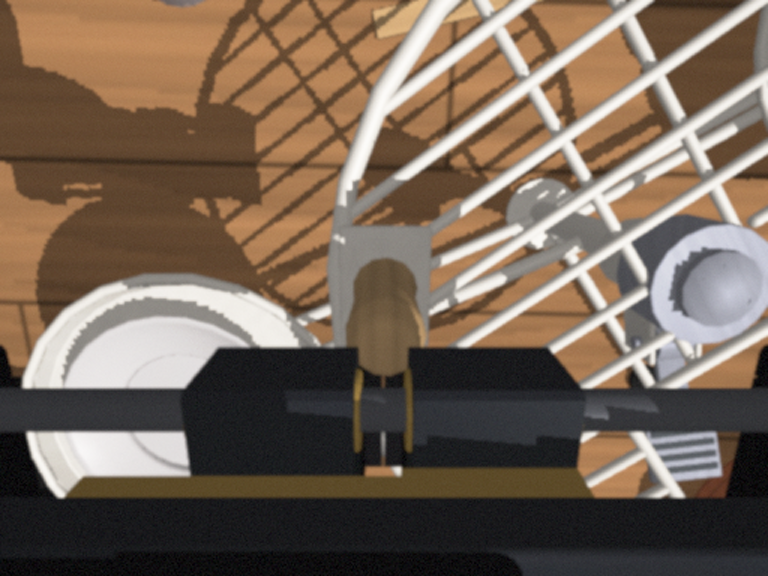

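{"api": "arm_command", "payload": {
  "targets": [
    [[-0.001, 0, 0.0071, 0, 3, 0], [-0.001, 0, 0.0071, 0, 3, 0], [-0.001, 0, 0.0071, 0, 3, 0], [-0.001, 0, 0.0071, 0, 3, 0], [-0.001, 0, 0.0071, 0, 3, 0], [-0.001, 0, 0.0071, 0, 3, 0], [-0.0007, 0, 0.0048, 0, 2, 0], [-0.0003, 0, 0.0024, 0, 1, 0], [0, 0, 0, 0, 0, 0]]
  ]
}}

```text
time: 5.68
ee_pos: [0.5392, -0.0949, 0.2479]
eef_rot: [0.578, 0.408, -0.408, -0.578]
ft_force: [-0.3, 0.5, 0.7]
width: 0.0007
```

```bash
python3 - <<'E'
from h import *
s=readout.read_state();print(s['time'],s['ee_pos'],s['ft_force'],Ro.from_quat(s['eef_rot']).as_matrix().round(3))
c=snap('wrist','wrist6.png')
cv2.imwrite('pics/w6.png',cv2.resize(c['pixels'],(768,576),interpolation=cv2.INTER_CUBIC))
c=snap('scene','scene6.png')
cv2.imwrite('pics/sc6.png',cv2.resize(c['pixels'][135:275,165:355],None,fx=4,fy=4,interpolation=cv2.INTER_CUBIC))
E
```

```text
5.6833 [ 0.53919598 -0.0949041   0.2478743 ] [-0.28874324  0.4541534   0.70575337] [[ 0.335  0.001 -0.942]
 [ 0.942  0.     0.335]
 [ 0.    -1.    -0.   ]]
```

View pics/w6.png

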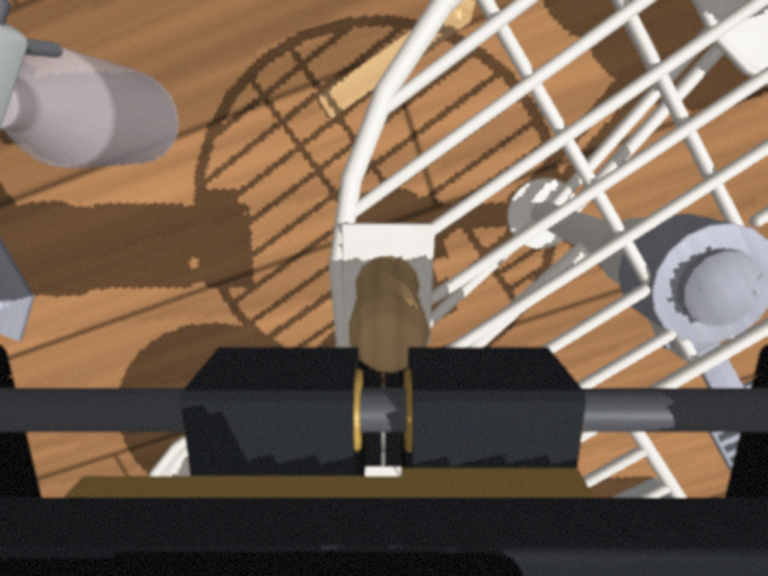

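View pics/sc6.png

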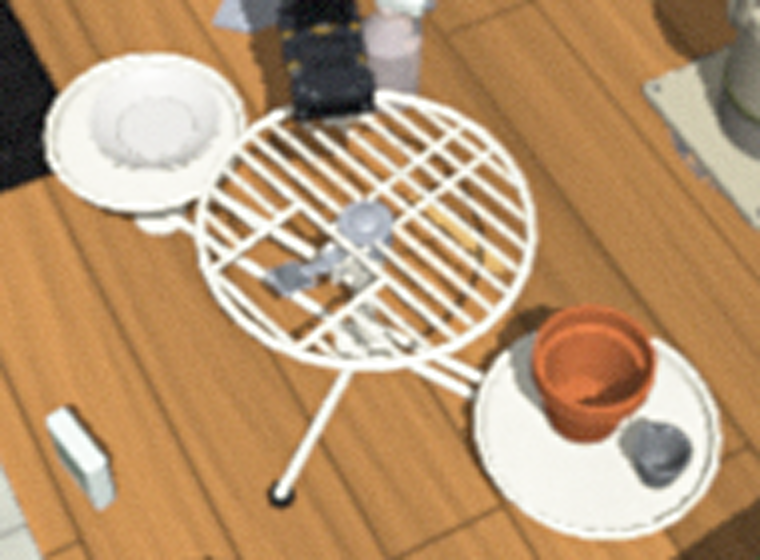

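The knob stayed against the fingers. About 0.08 rad looks to be left. I'll back off and take a clear overhead wrist look to measure it.

{"api": "arm_command", "payload": {
  "targets": [
    [[0, 0, -0.01, 0, 0, 0], [0, -0.02, 0, 0, 0, 0], [0, -0.04, 0, 0, 0, 0], [0, -0.04, 0, 0, 0, 0], [0, -0.04, 0, 0, 0, 0], [0.0297, -0.02, -0.0213, 0, 0, 0], [0.0297, -0.02, -0.0213, 0, 0, 0], [0.0297, -0.02, -0.0213, 0, 0, 0], [0.0297, 0, -0.0213, 0, 0, 0], [0.0297, 0, -0.0213, 0, 0, 0], [0.0297, 0, -0.0213, 0, 0, 0], [0, 0, 0, 0, 0, 0]]
  ]
}}

```text
time: 6.78
ee_pos: [0.7329, 0.0312, 0.4384]
eef_rot: [-0.574, -0.407, 0.412, 0.578]
ft_force: [0.3, 0.6, -4.7]
width: 0.0006
```

{"api": "arm_command", "payload": {
  "targets": [
    [[0, 0, 0, 0, 0, 0], [0, 0, 0, 0, 0, 0]]
  ]
}}

```text
time: 6.95
ee_pos: [0.7278, 0.0249, 0.4466]
eef_rot: [0.578, 0.407, -0.408, -0.578]
ft_force: [-1.4, -0.1, 0.5]
width: 0.0001
```

```bash
python3 - <<'E'
from h import *
s=readout.read_state();print(s['time'],s['ee_pos'],s['ft_force'],Ro.from_quat(s['eef_rot']).as_matrix().round(3))
c=snap('wrist','wrist7.png')
cv2.imwrite('pics/w7.png',cv2.resize(c['pixels'],(768,576),interpolation=cv2.INTER_CUBIC))
E
```

```text
6.95 [0.72775304 0.02485033 0.44661564] [-1.3506784  -0.12992194  0.51479624] [[ 0.335 -0.001 -0.942]
 [ 0.942 -0.001  0.335]
 [-0.001 -1.     0.001]]
```

View pics/w7.png

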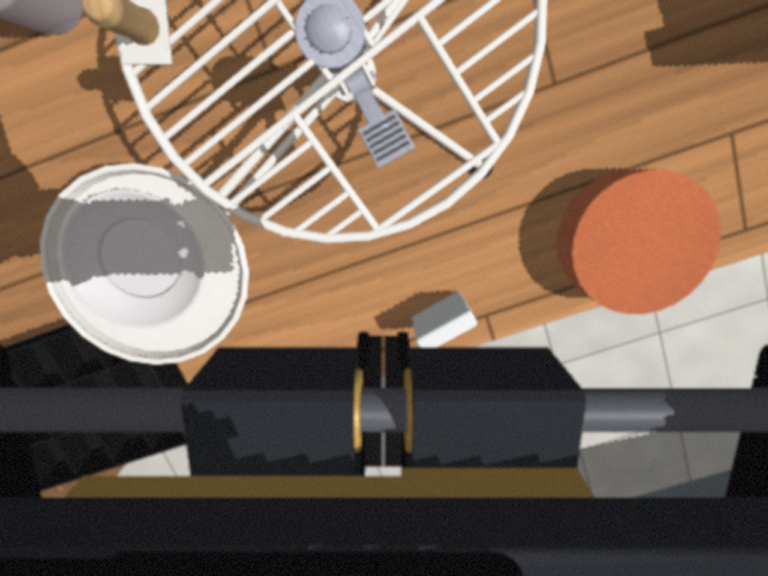

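```bash
python3 - <<'E'
from h import *
c=load('wrist7'); im=c['pixels'][0:160,180:345];cv2.imwrite('pics/w7d.png',cv2.resize(im,None,fx=4,fy=3.7,interpolation=cv2.INTER_CUBIC) if 0 else cv2.resize(im,None,fx=3.7,fy=3.7,interpolation=cv2.INTER_CUBIC))
E
```

```text
(no output)
```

View pics/w7d.png

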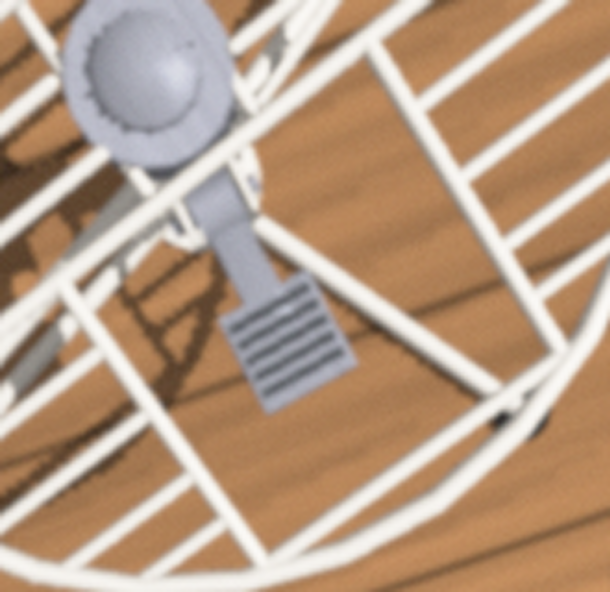

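```bash
python3 - <<'E'
from h import *
c=load('wrist7'); g=lambda x,y,z:onz(c,180+x/3.7,y/3.7,z)[:2]
an=lambda v:np.arctan2(v[1],v[0])
h=g(150,70,.236)
IL,OL,IR,OR=g(65,285,.222),g(266,562,.222),g(375,45,.222),g(560,350,.222)
print('hub',h); print('rods',an(OL-IL),an(OR-IR),an(IR-IL)-np.pi/2,an(OR-OL)-np.pi/2, 'len',np.linalg.norm(OL-IL),np.linalg.norm(IR-IL))
G=(IL+OL+IR+OR)/4
ti=[g(222,320,.202),g(308,270,.202)];to=[g(357,360,.212),g(270,412,.212)]
T=sum(ti+to)/4
print('tread dir',an(to[0]-ti[1]),an(to[1]-ti[0]),an(ti[1]-ti[0])-np.pi/2,an(to[0]-to[1])-np.pi/2)
for A in [h,np.array([.565,.0395])]: print('G',G,an(G-A),np.linalg.norm(G-A),'T',T,an(T-A),np.linalg.norm(T-A))
k=g((105*1.0/1.5-180)*3.7,10/1.5*3.7,.288);print('knob',k)
E
```

```text
hub [0.56740146 0.04402898]
rods 0.28215737315610795 0.2699090149599617 0.27349661340684395 0.28626993160762537 len 0.10723342844872154 0.11659909799803271
tread dir 0.17158810708224106 0.15795599126225796 0.16167312484610386 0.18514360940548613
G [0.64712475 0.06742101] 0.28540491829355075 0.08308423345929404 T [0.65047026 0.05742643] 0.1599043544515239 0.08414224721260745
G [0.64712475 0.06742101] 0.32772321808134885 0.08674132397910612 T [0.65047026 0.05742643] 0.20674195861928582 0.08732996563531864
knob [ 0.52481294 -0.0798524 ]
```

Two measures of what is left: rod versus tread orientation gives 0.109 rad, and gap versus tread position gives 0.12 rad. I'll go back behind the knob and push about 6.5° more.

{"api": "arm_command", "payload": {
  "targets": [
    [[-0.0293, 0, 0.0209, 0, 0, 0], [-0.0293, 0, 0.0209, 0, 0, 0], [-0.0293, 0, 0.0209, 0, 0, 0], [-0.0293, 0, 0.0209, 0, 0, 0], [-0.0293, 0, 0.0209, 0, 0, 0], [-0.0293, 0, 0.0209, 0, 0, 0], [0, 0.04, 0, 0, 0, 0], [0, 0.04, 0, 0, 0, 0], [0, 0.04, 0, 0, 0, 0], [0, 0.04, 0, 0, 0, 0], [0, 0.025, 0, 0, 0, 0], [0, 0.008, 0, 0, 0, 0]]
  ]
}}

```text
time: 8.0
ee_pos: [0.5483, -0.0977, 0.2523]
eef_rot: [-0.577, -0.407, 0.408, 0.579]
ft_force: [-0.8, 0.6, 0.7]
width: 0.0001
```

{"api": "arm_command", "payload": {
  "targets": [
    [[0, 0, 0, 0, 0, 0], [0, 0, 0, 0, 0, 0]]
  ]
}}

```text
time: 8.17
ee_pos: [0.5514, -0.0978, 0.2573]
eef_rot: [0.578, 0.409, -0.406, -0.577]
ft_force: [-0.3, 0.4, 0.4]
width: 0.0001
```

{"api": "arm_command", "payload": {
  "targets": [
    [[-0.0014, 0.009, 0, 0, 0, 0], [0, 0, 0.007, 0, 0, 0], [0, 0, 0.0055, 0, 0, 0], [-0.0007, 0, 0.0048, 0, 2, 0], [-0.0007, 0, 0.0048, 0, 2, 0], [-0.0005, 0, 0.0036, 0, 1.5, 0], [-0.0003, 0, 0.0024, 0, 1, 0], [0, 0, 0, 0, 0, 0], [0, 0, 0, 0, 0, 0]]
  ]
}}

```text
time: 8.92
ee_pos: [0.5236, -0.0906, 0.2463]
eef_rot: [0.6, 0.375, -0.374, -0.6]
ft_force: [0.5, 0.1, -0.1]
width: 0.0004
```

```bash
python3 - <<'E'
from h import *
s=readout.read_state();print(s['time'],s['ee_pos'],s['ft_force'],Ro.from_quat(s['eef_rot']).as_matrix().round(3))
c=snap('scene','scene8.png')
cv2.imwrite('pics/sc8.png',cv2.resize(c['pixels'][135:275,165:355],None,fx=4,fy=4,interpolation=cv2.INTER_CUBIC))
E
```

```text
8.9167 [ 0.52363873 -0.09061773  0.24632455] [ 0.54655559  0.11264709 -0.13120257] [[ 0.439  0.001 -0.898]
 [ 0.898  0.     0.439]
 [ 0.001 -1.    -0.001]]
```

View pics/sc8.png

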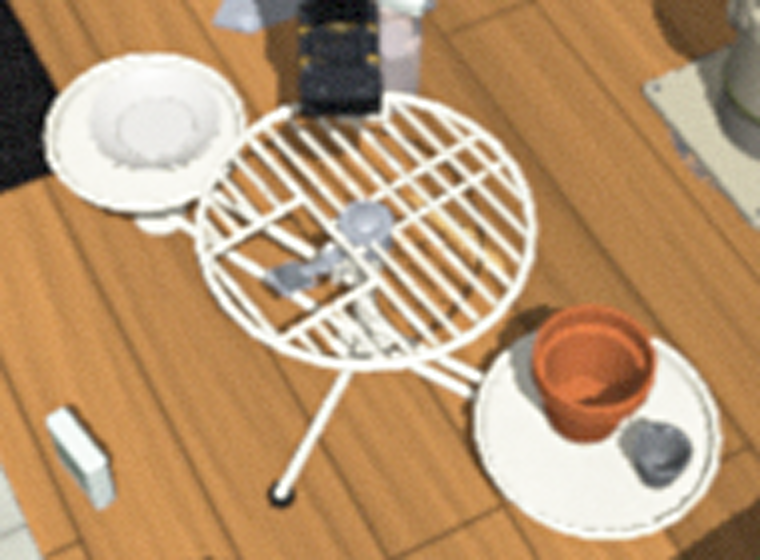

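{"api": "arm_command", "payload": {
  "targets": [
    [[0, 0, -0.01, 0, 0, 0], [0, -0.02, 0, 0, 0, 0], [0, -0.04, 0, 0, 0, 0], [0, -0.04, 0, 0, 0, 0], [0, -0.04, 0, 0, 0, 0], [0.0323, -0.02, -0.02, 0, 0, 0], [0.0323, -0.02, -0.02, 0, 0, 0], [0.0323, -0.02, -0.02, 0, 0, 0], [0.0323, 0, -0.02, 0, 0, 0], [0.0323, 0, -0.02, 0, 0, 0], [0.0323, 0, -0.02, 0, 0, 0], [0, 0, 0, 0, 0, 0]]
  ]
}}

```text
time: 9.97
ee_pos: [0.7274, 0.0292, 0.4345]
eef_rot: [-0.597, -0.373, 0.379, 0.6]
ft_force: [0.5, 0.5, -4.6]
width: 0.0004
```

{"api": "arm_command", "payload": {
  "targets": [
    [[0, 0, 0, 0, 0, 0], [0, 0, 0, 0, 0, 0], [0, 0, 0, 0, 0, 0]]
  ]
}}

```text
time: 10.22
ee_pos: [0.7208, 0.0222, 0.4458]
eef_rot: [0.601, 0.374, -0.373, -0.6]
ft_force: [-0.1, 0.3, 0.4]
width: 0.0009
```

```bash
python3 - <<'E'
from h import *
s=readout.read_state();print(s['time'],s['ee_pos'],s['joint_positions'])
c=snap('wrist','wrist9.png')
im=c['pixels'][0:160,170:345];cv2.imwrite('pics/w9d.png',cv2.resize(im,None,fx=3.7,fy=3.7,interpolation=cv2.INTER_CUBIC))
E
```

```text
10.2167 [0.72083863 0.02216763 0.44578009] [-0.22587422  0.63137065  0.35132134  0.60125577 -0.21853717  1.92851316
  1.09786355]
```

View pics/w9d.png

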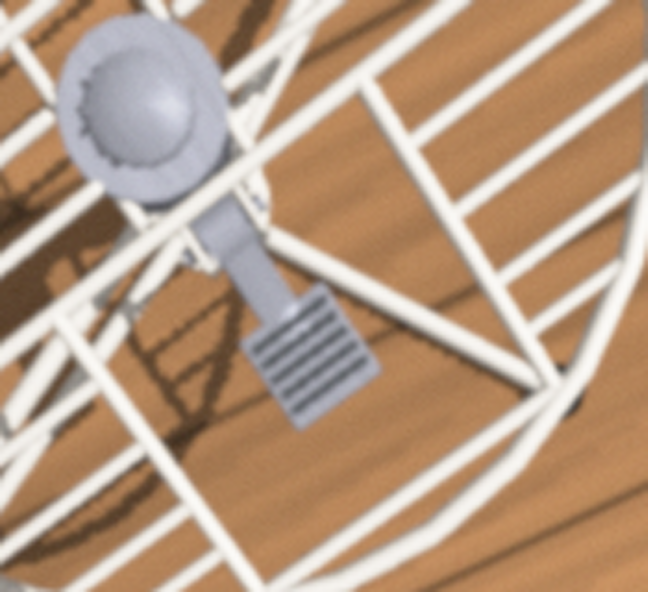

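```bash
python3 - <<'E'
from h import *
c=load('wrist9'); g=lambda x,y,z:onz(c,170+x/3.7,y/3.7,z)[:2]
an=lambda v:np.arctan2(v[1],v[0])
IL,OL,IR,OR=g(60,319,.222),g(263,590,.222),g(362,80,.222),g(553,385,.222)
print('rods',an(OL-IL),an(OR-IR),an(IR-IL)-np.pi/2,an(OR-OL)-np.pi/2)
G=(IL+OL+IR+OR)/4
ti=[g(243,343,.202),g(322,288,.202)];to=[g(381,370,.212),g(300,430,.212)]
T=sum(ti+to)/4
print('tread dir',an(to[0]-ti[1]),an(to[1]-ti[0]),an(ti[1]-ti[0])-np.pi/2,an(to[0]-to[1])-np.pi/2)
h=g(143,107,.236)
for A in [h,np.array([.565,.042])]: print('A',A,'G',G,an(G-A),np.linalg.norm(G-A),'T',T,an(T-A),np.linalg.norm(T-A))
E
```

```text
rods 0.1725235594464096 0.15872640762956566 0.16863557415685704 0.16182205832244878
tread dir 0.18397317579879915 0.1450128198223882 0.12678197465574348 0.16909696745813707
A [0.56748892 0.04383586] G [0.64903629 0.05708981] 0.16112181862086788 0.0826174359857426 T [0.65115943 0.05677793] 0.15346284825053721 0.08466553181752817
A [0.565 0.042] G [0.64903629 0.05708981] 0.1776696413445214 0.08538032335266763 T [0.65115943 0.05677793] 0.16986558829104675 0.08741758803433458
```

The tier is at about +0.01 rad: rods at 0.165, tread at 0.156, and the centres within about 2 mm. That is squarely aligned. I'll move over the tread now.

{"api": "arm_command", "payload": {
  "targets": [
    [[0.0008, 0, 0.0257, 0, 0, 0], [0, 0, 0.0257, 0, 0, 0], [0, 0, 0.0257, 0, 0, 0], [0, 0.04, 0, 0, 0, 0], [0, 0.04, 0, 0, 0, 0], [0, 0.04, 0, 0, 0, 0], [0, 0.03, 0, 0, 0, 0], [0, 0.015, 0, 0, 0, 0], [0, 0, 0, 0, 0, 0], [0, 0, 0, 0, 0, 0], [0, 0, 0, 0, 0, 0]]
  ]
}}

```text
time: 11.18
ee_pos: [0.6529, 0.0576, 0.2823]
eef_rot: [0.601, 0.375, -0.373, -0.6]
ft_force: [0.8, -1.3, 0.7]
width: 0.0006
```

```bash
python3 - <<'E'
from h import *
s=readout.read_state();print(s['time'],s['ee_pos'],s['ft_force'])
for n,(a,b,cc,d) in {'scene':(135,275,165,355),'side':(120,260,170,340)}.items():
    c=snap(n,n+'10.png');cv2.imwrite(f'pics/{n}10c.png',cv2.resize(c['pixels'][a:b,cc:d],None,fx=4,fy=4,interpolation=cv2.INTER_CUBIC))
E
```

```text
11.1833 [0.65291386 0.05763552 0.28227015] [ 0.80381311 -1.3211023   0.74922405]
```

View pics/scene10c.png

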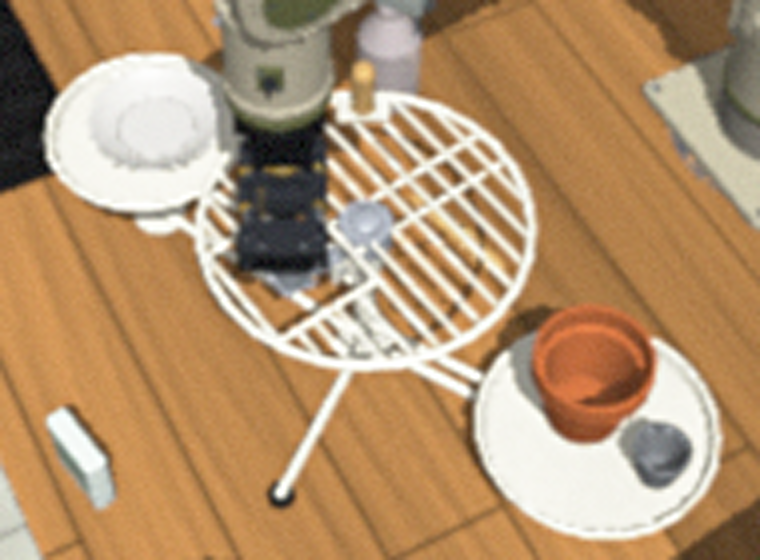

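View pics/side10c.png

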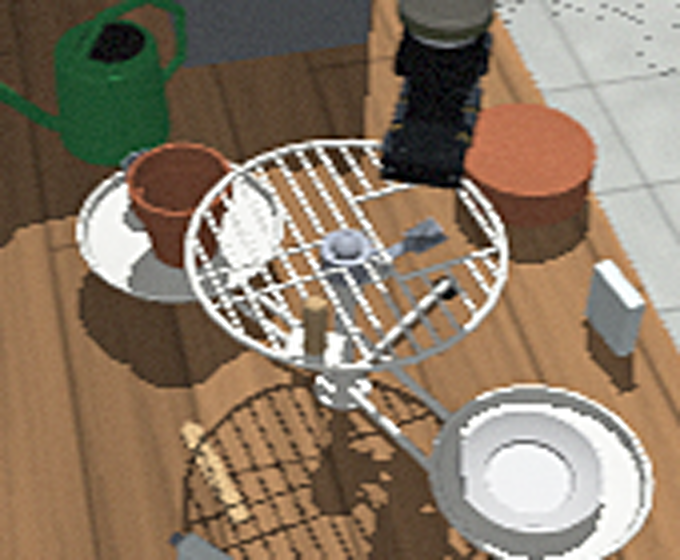

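```bash
python3 - <<'E'
from h import *
s=readout.read_state();p=s['ee_pos'];Rm=Ro.from_quat(s['eef_rot']).as_matrix()
a=load('scene10');b=load('side10')
for n,c,o in [('scene',a,(165,135)),('side',b,(170,120))]:
  for off in [(0,0,0),(.015,0,0),(-.015,0,0),(.04,0,0),(-.04,0,0),(.04,-.05,0),(-.04,-.05,0),(0,-.05,0),(0,-.07,0)]:
    q=proj(c,p+Rm@np.array(off)); print(n,off,np.round([(q[0]-o[0])*4,(q[1]-o[1])*4]))
c=vision.camera('wrist');M=np.linalg.inv(np.array(c['mount']))
for y in [0,-.02,-.04,-.06]:
  q=M@[0,y,0.0095,1];f=f_(c);print(y,1.5*(f*q[0]/q[2]+c['cx']),1.5*(f*q[1]/q[2]+c['cy']),'px/cm',1.5*f*.01/q[2])
E
```

```text
scene (0, 0, 0) [287. 232.]
scene (0.015, 0, 0) [287. 246.]
scene (-0.015, 0, 0) [287. 218.]
scene (0.04, 0, 0) [287. 270.]
scene (-0.04, 0, 0) [287. 196.]
scene (0.04, -0.05, 0) [285. 237.]
scene (-0.04, -0.05, 0) [285. 162.]
scene (0, -0.05, 0) [285. 199.]
scene (0, -0.07, 0) [284. 185.]
side (0, 0, 0) [430. 176.]
side (0.015, 0, 0) [433. 165.]
side (-0.015, 0, 0) [428. 186.]
side (0.04, 0, 0) [437. 149.]
side (-0.04, 0, 0) [423. 204.]
side (0.04, -0.05, 0) [440. 110.]
side (-0.04, -0.05, 0) [426. 165.]
side (0, -0.05, 0) [433. 137.]
side (0, -0.07, 0) [435. 121.]
0 379.59407113664275 337.38093416272125 px/cm 27.14589898731277
-0.02 379.29868813740757 360.9366917283173 px/cm 30.49999277707868
-0.04 378.92002080769714 391.1340823695023 px/cm 34.799785731505395
-0.06 378.41706502771683 431.243040739173 px/cm 40.510882384078194
```

The geometry is consistent: the 190 mm body stays clear of the deck and knob throughout the press. I'll go down onto the tread.

{"api": "arm_command", "payload": {
  "targets": [
    [[0, 0.025, 0, 0, 0, 0], [0, 0.02, 0, 0, 0, 0], [0, 0.015, 0, 0, 0, 0], [0, 0.008, 0, 0, 0, 0], [0, 0.005, 0, 0, 0, 0], [0, 0.005, 0, 0, 0, 0], [0, 0.005, 0, 0, 0, 0], [0, 0.004, 0, 0, 0, 0], [0, 0, 0, 0, 0, 0]]
  ]
}}

```text
time: 12.08
ee_pos: [0.654, 0.0582, 0.194]
eef_rot: [0.601, 0.376, -0.373, -0.599]
ft_force: [2.0, 0.2, 3.5]
width: 0.0004
```

{"api": "arm_command", "payload": {
  "targets": [
    [[0, 0.003, 0, 0, 0, 0], [0, 0.003, 0, 0, 0, 0], [0, 0.003, 0, 0, 0, 0], [0, 0, 0, 0, 0, 0]]
  ]
}}

```text
time: 12.42
ee_pos: [0.654, 0.0582, 0.1873]
eef_rot: [0.601, 0.376, -0.372, -0.599]
ft_force: [-2.1, 0.5, 18.0]
width: 0.0003
```

The force rose from 4 N to 18 N at z = 0.187, which is the stop. I'll press slightly more to be sure.

{"api": "arm_command", "payload": {
  "targets": [
    [[0, 0.003, 0, 0, 0, 0], [0, 0.002, 0, 0, 0, 0], [0, 0, 0, 0, 0, 0], [0, 0, 0, 0, 0, 0]]
  ]
}}

```text
time: 12.75
ee_pos: [0.6543, 0.0582, 0.1865]
eef_rot: [0.601, 0.377, -0.371, -0.599]
ft_force: [-15.7, -1.2, 45.3]
width: 0.0003
```

It is firmly against the stop: 45 N, with only 0.8 mm more travel. I'll rise straight up and out to the viewing pose.

{"api": "arm_command", "payload": {
  "targets": [
    [[0, -0.006, 0, 0, 0, 0], [0, -0.015, 0, 0, 0, 0], [0, -0.03, 0, 0, 0, 0], [0, -0.04, 0, 0, 0, 0], [0, -0.04, 0, 0, 0, 0], [0, -0.04, 0, 0, 0, 0], [0, -0.04, 0, 0, 0, 0], [0, -0.04, 0, 0, 0, 0], [0, 0, -0.025, 0, 0, 0], [0, 0, -0.025, 0, 0, 0], [0, 0, -0.025, 0, 0, 0], [0, 0, 0, 0, 0, 0]]
  ]
}}

```text
time: 13.75
ee_pos: [0.7221, 0.0224, 0.4252]
eef_rot: [-0.6, -0.371, 0.375, 0.601]
ft_force: [1.5, -0.4, -2.8]
width: 0.0002
```

{"api": "arm_command", "payload": {
  "targets": [
    [[0, 0, 0, 0, 0, 0], [0, 0, 0, 0, 0, 0], [0, 0, 0, 0, 0, 0]]
  ]
}}

```text
time: 14.0
ee_pos: [0.7192, 0.0255, 0.4306]
eef_rot: [0.6, 0.375, -0.374, -0.6]
ft_force: [0.2, 0.0, 0.6]
width: 0.0005
```

```bash
python3 - <<'E'
from h import *
s=readout.read_state();print(s['time'],s['ee_pos'],s['ft_force'])
c=snap('wrist','wrist11.png')
im=c['pixels'][0:160,170:345];cv2.imwrite('pics/w11d.png',cv2.resize(im,None,fx=3.7,fy=3.7,interpolation=cv2.INTER_CUBIC))
c=snap('side','side11.png');cv2.imwrite(f'pics/side11c.png',cv2.resize(c['pixels'][120:260,170:340],None,fx=4,fy=4,interpolation=cv2.INTER_CUBIC))
E
```

```text
14.0 [0.71915402 0.02547009 0.43061891] [0.21415828 0.02484874 0.59167242]
```

View pics/w11d.png

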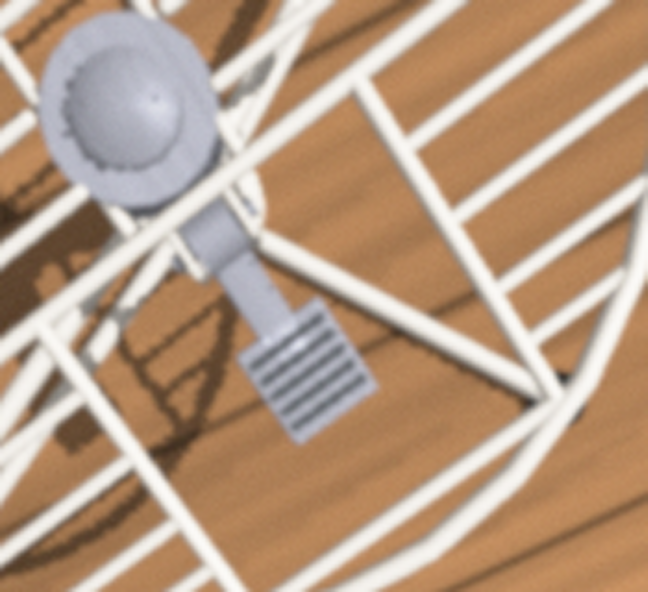

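View pics/side11c.png

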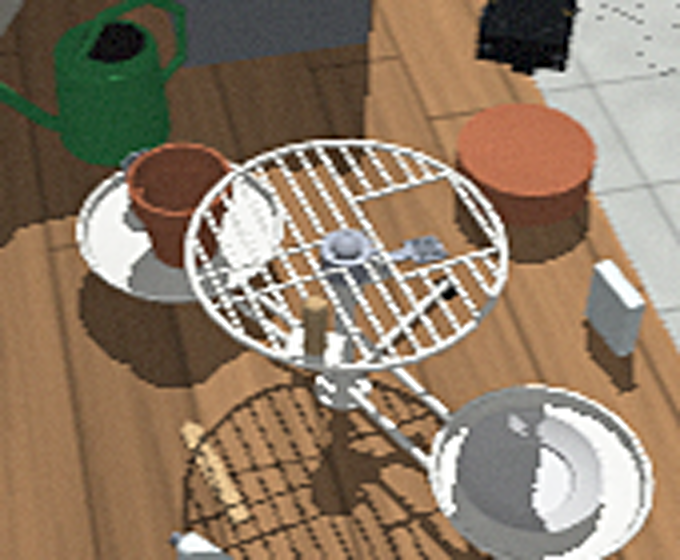

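```bash
python3 - <<'E'
from h import *
c=load('wrist11'); g=lambda x,y,z:onz(c,170+x/3.7,y/3.7,z)[:2]
an=lambda v:np.arctan2(v[1],v[0])
IL,OL,IR,OR=g(42,322,.222),g(240,590,.222),g(358,80,.222),g(555,397,.222)
print('rods',an(OL-IL),an(OR-IR),an(IR-IL)-np.pi/2)
ti=[g(238,358,.189),g(318,300,.189)];to=[g(378,385,.185),g(298,445,.185)]
print('tread dir',an(to[0]-ti[1]),an(to[1]-ti[0]),an(ti[1]-ti[0])-np.pi/2,an(to[0]-to[1])-np.pi/2)
T=sum(ti+to)/4; u=np.array([np.cos(.165),np.sin(.165)]);n=np.array([-u[1],u[0]])
print('lateral: left rod',n@(IL-T),'right rod',n@(IR-T))
r.close_job()
E
```

```text
rods 0.16395462156450966 0.15614160628904944 0.15451549289241795
tread dir 0.19075030590706904 0.1512352449275103 0.14821647930139892 0.17810195789998873
lateral: left rod -0.056529839512099396 right rod 0.05883018506297647
the job is handed in; nothing more can be done
```

I pushed the tier about 0.7 rad clockwise by its knob with closed fingers. I then reached down through the gap, pressed the brake lever onto its stop and withdrew. The job was handed in at about 14 s with the arm clear of everything.

**Gap over lever:** In the last wrist view the gap rods lie at about 0.158 rad and the tread edges at about 0.167 rad. These agree within the noise, though single tread edges scattered from 0.15 to 0.19 rad. The tread is centred between the gap's side rods to about 1 mm.

**Lever home:** The fingertips stopped at a height of 0.1865–0.187 m, where the force rose from about 4 N to 45 N with under 1 mm more travel. The last pictures show the lever down.

**Deck and loose things:** I felt no contact with the deck wires or hoop. The pot, saucer and watering can looked unmoved in the last side picture; I did not measure the loose items again, and that crop did not show the trowel.

**Disagreement:** The early estimates of the swivel axis and lever direction from the three cameras differed by several millimetres and up to 0.05 rad. I therefore aligned by comparing the gap rods and the tread in the same wrist picture.

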